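Seat a packed column in a vee cradle and clamp it

ROBOT

A 7-joint arm with a two-finger parallel gripper is mounted at the origin on the work surface. World frame = base frame: x ahead of the robot, y to its left, z up, the work surface at z = 0. Lengths are in m, angles in rad, forces in N, time in s.
With the tool pointing down it reaches from about 0.425 to 0.875 m from the base axis. Payload 4.7 kg.
Tool frame: the origin (TCP) lies at the very end of the fingers, on their centre line; the grasp point (between the pads) lies 19 mm behind it; x points along the fingers, y is the direction in which the jaws open and shut, and the axes are right-handed (so a half turn about x gives the same grasp; the last joint's range is limited). The gripper opens to 87 mm and grips with 3 to 60 N. Pads are 19 mm wide; open, the fingers measure 117 mm over their backs; the gripper's body (75 mm by 190 mm) begins 51 mm behind the grasp point.
Start: joints at [1.145, 0.321, -0.07, 1.45, 0.023, 1.371, -0.057], TCP at [0.277, -0.588, 0.223] pointing down, gripper open.
Joint ranges: [-2.86, 2.86], [-0.3, 2.09], [-1.38, 1.24], [0.06, 2.45], [-1.56, 4.7], [0.09, 2.05], [-2.69, 2.69]. Speed limits (rad/s): [2.57, 2.57, 3.14, 3.14, 3.14, 3.14, 3.14].

INTERFACE

Orientations are given as a rotation vector (axis times angle).
In Python, from bench import ctrl gives the robot as it stands.
- The arm moves only by the tool step_arm, never from a script. Its argument "increments" is one flat list of numbers, 6 for each row, row after row: the shift along the tool's x, y, z in cm, then the turn, a rotation vector about the tool's x, y, z in rad. In form: [tx, ty, tz, ax, ay, az, tx, ty, tz, ax, ay, az, ...]. A call has 1 to 12 rows; each row shifts and turns the commanded pose from where the row before left it, along the tool's axes as they then stand; what a row does not reach is not made up. A row lasts 1/8 s, in which the tool goes at most 62.5 mm and 10.7 degrees, less where a joint would pass 70% of its speed; a pose out of reach is approached as far as the arm can. A call with a gripper value outside its range is refused whole. "fingers" is the opening in per cent of the stroke, from 0 (shut) to 100 (fully open), set as the call begins (left out, the last holds). The fingers move at their own pace and stop on an object; "force" is the grip in N (left out, the last holds). Time passes only in rows, so rows that do not move let the fingers close. It gives the time, the measured TCP pose, the force and the opening at its end, in the units of the state.
- ctrl.get_state(): the state, without advancing time (a new reading comes with each control period).
- ctrl.get_image(name): name is "side" or "top"; returns the picture (384x512x3 uint8, red, green, blue); there is no depth.
- ctrl.camera_params(name): a dict with "vertical_fov" (degrees; the focal length in pixels is half the picture's height over the tangent of half this angle, whatever the lens; pixels are square), "cx", "cy" (the principal point, pixels), "k1" (the pictures are not rectified: a ray, as slopes to the right and down, at radius r is drawn at 1 + k1 r^2 times it, then the intrinsics apply), "R" (3x3) and "t" (3): a world point X has camera coordinates R X + t. Camera axes: x right, y down, z forward; pixel columns grow to the right and rows downward; lengths in m; the calibration is good to about 2 mm. A picture is of the moment at which its call begins. camera_params takes no time and is no camera call.
- ctrl.close_job(): hands the job in, once; it reports no verdict.
Trained networks look in the newest picture that a camera, given by its name, has taken for a name from the list of things; names that differ only in an ending like _2 or _b are one class to them, and where a whole thing is asked for, a point or a joint stands for the part that bears it (a point fixed in the world has none). Each returns a list of dicts, best first, with "score" (0 to 1); they miss things now and then, are a little off and sometimes report something else, mostly with a low value. They report only what shows in the picture. A call takes as long as a camera call. They do not tell look-alikes from the thing itself.
- ctrl.search_frame(camera, name): "xyz" ([x, y, z] in m, in the coordinates of the camera as it stood for that picture, good to about 4 mm: the middle of the surface that is visible of it).
- ctrl.silhouettes(camera, name): "pixels" (384x512 bool, what is visible of it).
- ctrl.spot_point(camera, name): "xyz" ([x, y, z] in m, in the coordinates of the camera as it stood for that picture, good to about 4 mm: a listed point, or the origin of a listed thing).
The state is a dict: "time": time; "joint_positions": joint angles; "qd": joint speeds; "joint_torque": joint torques, N m; "position": TCP position; "tool_rot": TCP orientation; "ft_force": force on the tool from outside, world axes, zero at the start; "torque": the same for the moment, N m; "grip_width": opening from 0.0 (shut) to 1.0 (fully open).
Only numpy, scipy, OpenCV 4.12 (cv2) and the standard library are available. Lean on these libraries where they do the work, as an engineer would, in place of code of your own. Each camera call takes 0.05 s, during which the arm holds its last target.

TASK

Roll the blue-capped steel column off its ledge, without lifting it up, so that it drops into the vee in the middle of the cradle; let go and let it settle there by itself. Then swing the red-knobbed clamp arm down until its pad rests on the column, and let go of it. Leave the green-capped column lying on its own ledge.

Things in the scene. Friction and masses are not known exactly. Their poses are not given: they have to be found in the camera images.
- cradle: Fixed vee cradle, base 200 x 270 mm. Origin: centre of its underside, on the bench; y along the vee, x across, z up. 90 degree vee, y -55 to 55 mm: bottom at x 0, z 12, lips at x +-26, z 38. Outside each lip a ledge falls 4 degrees outward to a fence (x +-87 to +-93, top z 42) that holds one column. Clamp post: x +-19, y 107 to 135, top z 90. A seated column's axis is at x 0, z 40.
- blue_column: Column to clamp: slippery polished steel cylinder, diameter 40, length 150 mm plus 10 mm end stubs, BLUE end caps, 0.3 to 0.65 kg. Origin: centre; y: long axis (x, z turn as it rolls). Starts on either ledge, parallel to the vee, axis at cradle x -71.5 or +71.5, z 55, y within 10 mm of 0. Pushed from its outer side above the fence it rolls with under 2 N; past the lip it falls into the vee.
- green_column: A like column with GREEN end caps, same size and frame, on the opposite ledge: not to be moved.
- clamp_knob (a point): Centre of the clamp arm's red ball knob (diameter 26 mm). Hinge along cradle x at y 121, z 75 mm. Opening angle a starts at 77 to 100 degrees and stays where left; 2 N at the knob moves it. Knob in cradle frame: x 0, y = 121 - 110 cos a + 28 sin a, z = 75 + 110 sin a + 28 cos a. Closed (a = 0), the pad rests on the column, knob at y 11, z 103. Arm 18 mm wide, 28 mm below the knob.
There are look-alikes about, which are no part of the job. Leave any purple look-alike of the blue_column alone.

How it is judged:
On the way:
1. the blue-capped column lies at rest in the vee, let go, while the clamp is still open (knob more than 150 mm above the bench) (x of blue_column in the frame of cradle between -0.01 and 0.01 m and y of blue_column in the frame of cradle between -0.03 and 0.03 m and z of blue_column in the frame of cradle below 0.047 m and angle between the y axis of blue_column and the y axis of cradle, either way round below 0.15 rad and linear speed of blue_column below 0.02 m/s and contact force between the fingers and blue_column below 0.2 N and z of clamp_knob in the frame of cradle above 0.15 m), for 0.2 s.
At the end, for the whole second after the job is handed in: Blue-capped column at rest in the vee (axis within 10 mm of its middle plane, below 47 mm, within 0.15 rad of its direction, middle within 30 mm of the vee's), clamp knob under 112 mm above the bench, green-capped column within 30 mm of its start (x of blue_column in the frame of cradle between -0.01 and 0.01 m and y of blue_column in the frame of cradle between -0.03 and 0.03 m and z of blue_column in the frame of cradle below 0.047 m and angle between the y axis of blue_column and the y axis of cradle, either way round below 0.15 rad and linear speed of blue_column below 0.02 m/s and z of clamp_knob in the frame of cradle below 0.112 m and distance of green_column from where it was at the start of the episode below 0.03 m); the robot touches nothing.
It fails at once if the blue-capped column is lifted (its axis more than 80 mm above the bench) instead of rolled (z of blue_column in the frame of cradle above 0.08 m).
It fails at once if the green-capped column is moved by more than 30 mm (distance of green_column from where it was at the start of the episode above 0.03 m).
It also fails if it takes over 48 s, if anything falls off the work surface, if the arm or the gripper's body presses on something with over 40 N, if the wrist force passes 120 N, or if a joint passes its speed limit or range.

## Working session

There is one attempt and no reset: what is moved stays moved. The work goes in short steps, Python scripts to look and compute and a tool call to move; the robot and the scene stay as the last step left them, time stands still between calls to the robot, and variables do not carry over. Pictures are saved under pics/ and viewed, and the job is handed in when it is done.

Besides the shell and the picture viewer there is one more tool, called after "Call:" as name(argument=value, ...) on one line, values as JSON. step_arm: Moves the arm, as the interface text tells. Its arguments: {"type":"object","properties":{"increments":{"type":"array","items":{"type":"number"}},"fingers":{"type":"number"},"force":{"type":"number"}},"required":["increments"]}

```bash
mkdir -p pics; ls
cat > h.py <<'E'
import numpy as np, cv2
from bench import ctrl
def cam(n):
    p=ctrl.camera_params(n); return p,np.array(p['R']),np.array(p['t'])
def toW(n,xyz):
    p,R,t=cam(n); return R.T@(np.array(xyz)-t)
def K(p):
    f=192/np.tan(np.radians(p['vertical_fov']/2)); return np.array([[f,0,p['cx']],[0,f,p['cy']],[0,0,1.]]),np.array([p['k1'],0,0,0,0.])
def proj(n,X):
    p,R,t=cam(n);k,d=K(p); return cv2.projectPoints(np.atleast_2d(np.array(X,float)),cv2.Rodrigues(R)[0],t,k,d)[0][:,0]
def onplane(n,uv,z):
    p,R,t=cam(n);k,d=K(p); q=cv2.undistortPoints(np.array([[uv]],float),k,d)[0,0]
    r=R.T@np.array([q[0],q[1],1]); c=-R.T@t; return c+r*(z-c[2])/r[2]
E
python3 - <<'E'
from h import *
for n in ['side','top']:
    cv2.imwrite(f'pics/{n}0.png',ctrl.get_image(n)[:,:,::-1])
    p,R,t=cam(n); print(n,p['vertical_fov'],p['k1'],-R.T@t)
    for o in ['cradle','blue_column','green_column','clamp_knob']:
        for r in ctrl.spot_point(n,o): print(o,round(r['score'],2),toW(n,r['xyz']).round(4),proj(n,toW(n,r['xyz'])).round())
s=ctrl.get_state();print(s['time'],s['position'],s['tool_rot'])
E
```

```text
pics
side 53.381584579416945 -0.06375312539116244 [0.39909978 0.5784587  0.40624934]
cradle 0.75 [ 0.5897 -0.1451  0.0032] [[256. 164.]]
blue_column 0.92 [0.4175 0.1283 0.0194] [[320. 251.]]
blue_column 0.73 [ 0.663  -0.1626  0.058 ] [[226. 134.]]
blue_column 0.69 [0.6281 0.1615 0.018 ] [[182. 242.]]
green_column 0.9 [ 0.5228 -0.1277  0.0562] [[285. 149.]]
clamp_knob 0.64 [ 0.6302 -0.0047  0.1832] [[212. 105.]]
top 47.77335948928097 -0.03586711857493902 [0.41822038 0.02502286 0.71116341]
cradle 0.83 [ 5.930e-01 -1.473e-01 -3.000e-04] [[377. 170.]]
blue_column 0.76 [ 0.6594 -0.1627  0.0561] [[393. 121.]]
blue_column 0.72 [0.4196 0.1211 0.0227] [[212. 273.]]
blue_column 0.65 [0.634  0.1626 0.0176] [[192. 142.]]
green_column 0.8 [ 0.5232 -0.1262  0.0594] [[374. 206.]]
clamp_knob 0.59 [ 0.6284 -0.0057  0.1867] [[299. 108.]]
0.5 [ 0.27670577 -0.58816304  0.22254069] [ 1.9778113   0.44205875 -1.97793467]
```

View pics/side0.png

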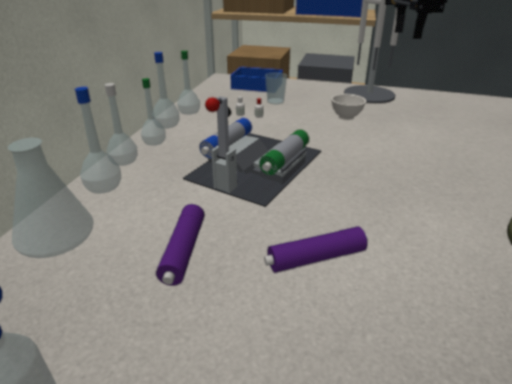

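View pics/top0.png

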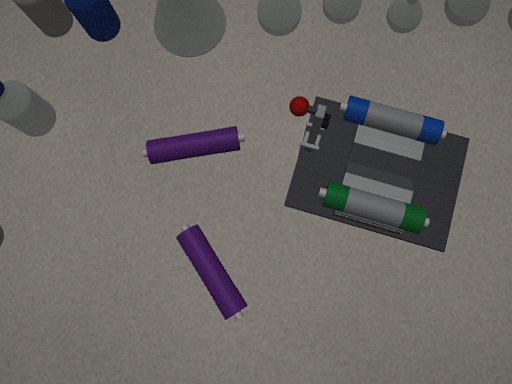

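The top view shows blue at (393,121) on the far ledge and green at (374,206) on the near one. The red knob is at (299,106), and two purple look-alikes lie on the bench. Next I'll refine the cradle pose and check how close the flasks are.

```bash
cat > pose.py <<'E'
from h import *
from scipy.optimize import least_squares
from scipy.spatial.transform import Rotation as Ro
E
python3 - <<'E'
from pose import *
for c in [(317,97),(469,138),(445,250),(285,206)]:
    print([onplane('top',c,z)[:2].round(4) for z in (0,.01)])
img=cv2.imread('pics/top0.png'); cv2.imwrite('pics/topz.png',cv2.resize(img[80:260,270:480],None,fx=3.5,fy=3.2,interpolation=cv2.INTER_CUBIC))
th=np.arctan2(-.0357,.138);c,s=np.cos(th),np.sin(th)
Rc=np.array([[c,-s,0],[s,c,0],[0,0,1]]);o=np.array([.592,-.145,0]); print('th',th)
for n,P in dict(b1=(.663,-.1626,.058),b2=(.6594,-.1627,.0561),g1=(.5228,-.1277,.0562),g2=(.5232,-.1262,.0594),k1=(.6302,-.0047,.1832),k2=(.6284,-.0057,.1867),c1=(.5897,-.1451,0),c2=(.593,-.1473,0)).items(): print(n,(Rc.T@(np.array(P)-o)*1000).round(1))
for uv in [(190,100),(165,115),(152,130),(122,150),(100,178),(50,230)]: print(uv,onplane('side',uv,0.02).round(3))
for uv in [(405,15),(467,5),(342,5),(280,15)]: print(uv,onplane('top',uv,0.05).round(3))
s=ctrl.get_state();print(Ro.from_rotvec(s['tool_rot']).as_matrix().round(3))
E
```

```text
[array([ 0.7235, -0.0481]), array([ 0.7192, -0.0471])]
[array([ 0.6515, -0.3066]), array([ 0.6482, -0.3019])]
[array([ 0.4612, -0.2538]), array([ 0.4606, -0.2499])]
[array([0.5309, 0.0066]), array([0.5293, 0.0069])]
th -0.253145913889412
b1 [73.1  0.7 58. ]
b2 [69.7 -0.3 56.1]
g1 [-71.3  -0.6  56.2]
g2 [-71.3   1.   59.4]
k1 [  1.8 145.4 183.2]
k2 [  0.4 144.  186.7]
c1 [-2.2 -0.7  0. ]
c2 [ 1.5 -2.   0. ]
(190, 100) [ 0.883 -0.46   0.02 ]
(165, 115) [ 0.9   -0.326  0.02 ]
(152, 130) [ 0.885 -0.222  0.02 ]
(122, 150) [ 0.897 -0.1    0.02 ]
(100, 178) [0.871 0.024 0.02 ]
(50, 230) [0.852 0.194 0.02 ]
(405, 15) [ 0.851 -0.193  0.05 ]
(467, 5) [ 0.871 -0.299  0.05 ]
(342, 5) [ 0.869 -0.087  0.05 ]
(280, 15) [0.849 0.018 0.05 ]
[[-0.     0.426 -0.905]
 [-0.    -0.905 -0.426]
 [-1.     0.     0.   ]]
```

View pics/topz.png

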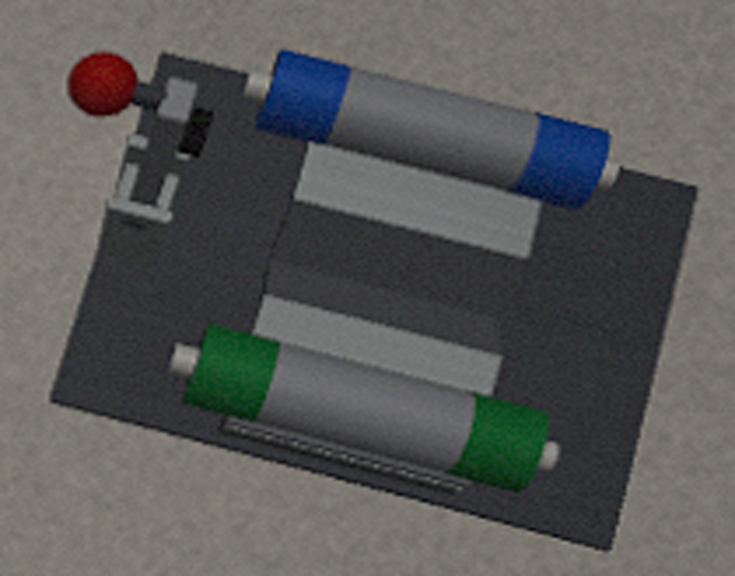

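Call:
step_arm(increments=[0,-1.6,-4.6,0,0,0,0,-1.6,-4.6,0,0,0,0,-1.6,-4.6,0,0,0,0,-1.6,-4.6,0,0,0,0,-1.6,-4.6,0,0,0,0,-1.6,-4.6,0,0,0,0,-1.6,-4.6,0,0,0,0,-1.6,-4.6,0,0,0,0,-1.6,-4.6,0,0,0,0,-1.6,-4.6,0,0,0,0,-1.6,-4.6,0,0,0,0,-1.6,-4.6,0,0,0], fingers=100)

```text
time: 2.0
position: [0.6954, -0.1785, 0.2226]
tool_rot: [1.978, 0.441, -1.978]
ft_force: [-0.5, 0.3, 0.4]
grip_width: 0.999
```

Call:
step_arm(increments=[0,0,0,0.1,0,0,0,0,0,0.1,0,0,0,0,0,0.1,0,0,0,0,0,0.1,0,0,0,0,0,0.1,0,0,0,0,0,0.1,0,0,0,0,0,0.1,0,0,0,0,0,0,0,0])

```text
time: 3.0
position: [0.6944, -0.1795, 0.2225]
tool_rot: [-2.083, 0.272, 2.083]
ft_force: [-0.1, -0.5, -0.6]
grip_width: 0.997
```

```bash
cat > st.py <<'E'
from pose import *
th=-.262; c,s=np.cos(th),np.sin(th)
Rc=np.array([[c,-s,0],[s,c,0],[0,0,1]]);o=np.array([.5915,-.147,0])
def go(cr):
    S=ctrl.get_state();M=Ro.from_rotvec(S['tool_rot']).as_matrix();p=np.array(S['position'])
    tip=Rc.T@(p-o); w=o+Rc@np.array(cr)
    print('t',round(S['time'],2),'cradle tcp mm',(tip*1000).round(1),'y az in cradle deg',np.degrees(np.arctan2(*(Rc.T@M[:,1])[[1,0]])).round(1),'tool down',M[2,0].round(4),'F',np.array(S['ft_force']).round(1),'grip',S['grip_width'])
    print('need tool cm',(M.T@(w-p)*100).round(2),'q',np.array(S['joint_positions']).round(2))
E
python3 -c "
from st import *
go((.113,-.004,.05))"
```

```text
t 3.0 cradle tcp mm [107.8  -4.7 222.5] y az in cradle deg -89.8 tool down -1.0 F [-0.1 -0.5 -0.6] grip 0.9974103719835539
need tool cm [17.25 -0.07 -0.52] q [ 0.37  0.48 -0.22  1.25  0.1   1.43 -1.68]
```

Call:
step_arm(increments=[2,0,-0.7,0,0,0,2,0,0,0,0,0,2,0,0,0,0,0,2,0,0,0,0,0,2,0,0,0,0,0,2,0,0,0,0,0,2,0,0,0,0,0,1.5,0,0,0,0,0,1,0,0,0,0,0,0.6,0,0,0,0,0,0,0,0,0,0,0])

```text
time: 4.38
position: [0.7012, -0.1812, 0.0514]
tool_rot: [-2.083, 0.272, 2.083]
ft_force: [0.1, 0.3, -0.1]
grip_width: 0.999
```

```bash
python3 -c "
from st import *
go((.052,-.004,.05))
for n in ['side','top']:
    im=ctrl.get_image(n)[:,:,::-1]
    P=o+Rc@np.array([.116,-.004,.05]); 
    x,y=(proj(n,P)[0]).astype(int); print(x,y)
    x0,y0=max(0,x-110),max(0,y-80)
    cv2.imwrite(f'pics/{n}1.png',cv2.resize(im[y0:y0+160,x0:x0+220],None,fx=3.5,fy=3.5,interpolation=cv2.INTER_CUBIC))
"
```

```text
t 4.38 cradle tcp mm [114.8  -4.6  51.4] y az in cradle deg -89.9 tool down -1.0 F [ 0.1  0.3 -0.1] grip 0.9985006456762382
need tool cm [ 0.14 -0.07  6.28] q [ 0.36  0.6  -0.21  1.42  0.13  1.14 -1.7 ]
212 132
402 97
```

View pics/side1.png

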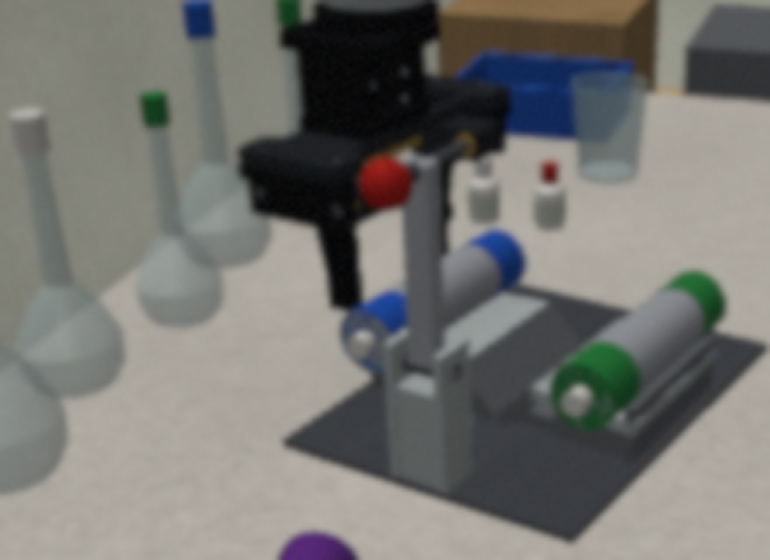

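View pics/top1.png

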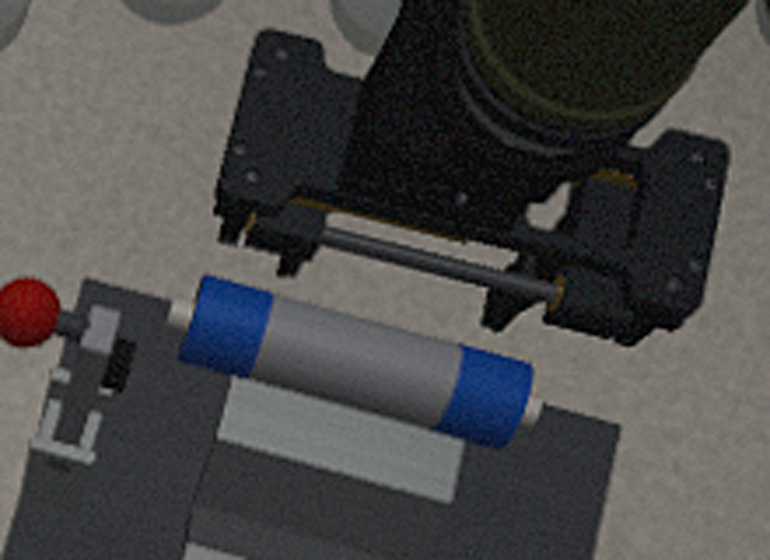

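The fingers stand outside the column, straddling its length, above the fence. Now I'll push slowly.

Call:
step_arm(increments=[0,0,0.5,0,0,0,0,0,0.5,0,0,0,0,0,0.5,0,0,0,0,0,0.4,0,0,0,0,0,0.4,0,0,0,0,0,0.4,0,0,0,0,0,0.4,0,0,0,0,0,0.4,0,0,0])

```text
time: 5.48
position: [0.6671, -0.1722, 0.0515]
tool_rot: [-2.083, 0.273, 2.083]
ft_force: [0.8, 0.1, 0.5]
grip_width: 0.995
```

```bash
cat > look.py <<'E'
import sys
from st import *
i=sys.argv[1]
go([float(v) for v in sys.argv[2:5]])
for n in ['side','top']:
    im=ctrl.get_image(n)[:,:,::-1]
    x,y=(proj(n,o+np.array([0,0,.05]))[0]).astype(int)
    x0,y0=max(0,x-75),max(0,y-75)
    q=im[y0:y0+150,x0:x0+150]; q=cv2.resize(q,(400,400),interpolation=cv2.INTER_CUBIC)
    A=q if n=='side' else np.hstack([A,q])
    for nm in ['blue_column','green_column','clamp_knob']:
        for r in ctrl.spot_point(n,nm):
            w=Rc.T@(toW(n,r['xyz'])-o)
            if abs(w[1])<.2: print(n,nm,round(r['score'],2),(w*1000).round(1))
cv2.imwrite(f'pics/l{i}.png',A)
E
python3 look.py 2 .052 -.004 .05
```

```text
t 5.47 cradle tcp mm [79.6 -4.7 51.5] y az in cradle deg -89.9 tool down -1.0 F [0.8 0.1 0.5] grip 0.9951427292056644
need tool cm [ 0.15 -0.08  2.76] q [ 0.38  0.53 -0.22  1.52  0.12  1.1  -1.7 ]
side blue_column 0.77 [50.3  6.5 55.3]
side green_column 0.93 [-68.5  -0.   52. ]
side clamp_knob 0.55 [ -0.2 146.5 187.8]
top green_column 0.6 [-73.7   1.9  57.6]
top clamp_knob 0.61 [  1.4 142.9 183.1]
```

View pics/l2.png

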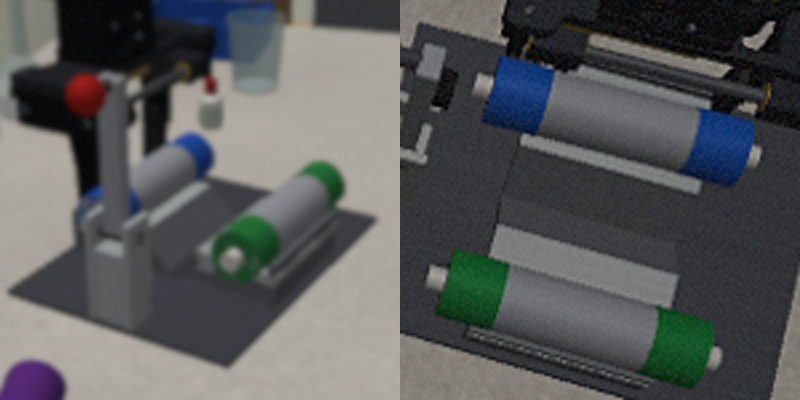

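It is rolling parallel, with its axis near x = 50. I'll continue slowly over the lip.

Call:
step_arm(increments=[0,0,0.4,0,0,0,0,0,0.4,0,0,0,0,0,0.4,0,0,0,0,0,0.3,0,0,0,0,0,0.3,0,0,0,0,0,0.3,0,0,0,0,0,0.3,0,0,0,0,0,0.2,0,0,0,0,0,0.2,0,0,0])

```text
time: 7.0
position: [0.6399, -0.1649, 0.0513]
tool_rot: [-2.082, 0.272, 2.083]
ft_force: [-0.3, 0.3, -0.3]
grip_width: 0.997
```

```bash
python3 look.py 3 .09 -.004 .05
```

```text
t 7.0 cradle tcp mm [51.4 -4.8 51.3] y az in cradle deg -89.9 tool down -1.0 F [-0.3  0.3 -0.3] grip 0.9971285733320229
need tool cm [ 0.13 -0.07 -3.86] q [ 0.39  0.48 -0.23  1.6   0.12  1.08 -1.7 ]
side blue_column 0.87 [ 1.7  6.6 37.8]
side blue_column 0.27 [-74.8   0.   56.9]
side green_column 0.82 [-73.   -2.2  53.9]
side clamp_knob 0.82 [ -0.6 145.  185.4]
top blue_column 0.85 [-3.7  5.7 43.7]
top green_column 0.98 [-69.4   3.7  54.6]
top green_column 0.36 [  1.4 144.2 183.9]
top clamp_knob 0.92 [  5.  142.3 184.7]
```

View pics/l3.png

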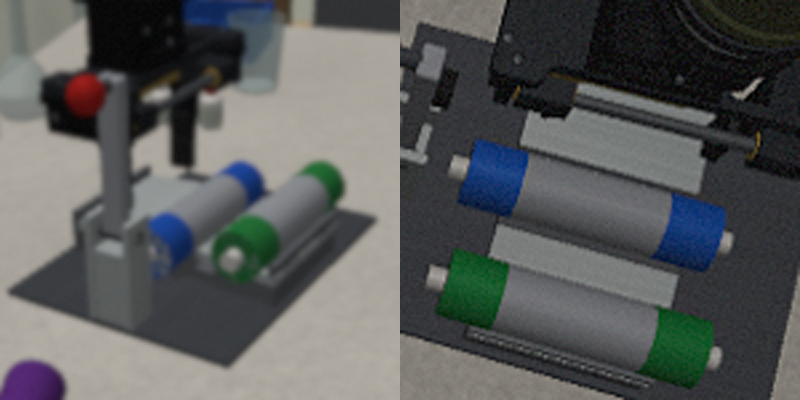

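The column is seated in the vee (x about -1, z about 40) with the fingers clear. Next: retreat, rise and turn the jaws.

Call:
step_arm(increments=[0,0,-1.5,0,0,0,0,0,-1.5,0,0,0,-3,0,0,0,0,0,-3,0,0,0,0,0,-3,0,0,0,0,0,-3,0,0,0,0,0,-3,0,0,0,0,0,-3,0,0,0,0,0,-1,0,0,0,0,0,0,0,0,0,0,0])

```text
time: 8.65
position: [0.6695, -0.1727, 0.2416]
tool_rot: [-2.083, 0.273, 2.082]
ft_force: [0.2, -0.2, 0.3]
grip_width: 0.999
```

Call:
step_arm(increments=[0,0,0,-0.15,0,0,0,0,0,-0.15,0,0,0,0,0,-0.15,0,0,0,0,0,-0.15,0,0,0,0,0,-0.15,0,0,0,0,0,-0.15,0,0,0,0,0,-0.15,0,0,0,0,0,-0.15,0,0,0,0,0,-0.15,0,0,0,0,0,-0.15,0,0,0,0,0,-0.07,0,0,0,0,0,0,0,0], fingers=80)

```text
time: 10.15
position: [0.6686, -0.1726, 0.2395]
tool_rot: [1.398, 1.076, -1.401]
ft_force: [-1.3, 0.5, 0.9]
grip_width: 0.797
```

```bash
python3 look.py 4 0.001 .145 .24
```

```text
t 10.15 cradle tcp mm [ 81.1  -4.8 239.5] y az in cradle deg 0.0 tool down -1.0 F [-1.3  0.5  0.9] grip 0.7968993382192506
need tool cm [ -0.03  -8.   -14.98] q [ 0.55  0.44 -0.47  1.29  0.2   1.45 -0.17]
side blue_column 0.58 [ 0.2  8.  37.2]
side green_column 0.61 [-71.9   0.8  54.6]
side clamp_knob 0.64 [  0.3 148.8 187.7]
top blue_column 0.57 [-3.   5.3 43.3]
top green_column 0.62 [-71.2   2.8  50.1]
top clamp_knob 0.78 [  1.1 141.7 186.3]
```

View pics/l4.png

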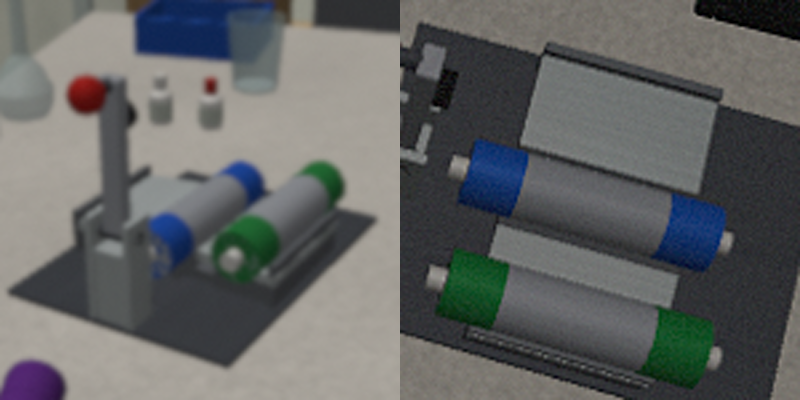

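Call:
step_arm(increments=[0,-2,-3,0,0,0,0,-2,-3,0,0,0,0,-2,-3,0,0,0,0,-1,-3,0,0,0,0,-1,-3,0,0,0,0,0,0,0,0,0,1.5,0,0,0,0,0,1.5,0,0,0,0,0,1.5,0,0,0,0,0,1.5,0,0,0,0,0,1,0,0,0,0,0,0,0,0,0,0,0])

```text
time: 12.05
position: [0.6302, -0.0073, 0.1704]
tool_rot: [1.398, 1.075, -1.4]
ft_force: [0.3, 0.0, 0.7]
grip_width: 0.799
```

```bash
cat > k.py <<'E'
from st import *
import sys
go([float(v) for v in sys.argv[2:5]])
for n in ['side','top']:
    im=ctrl.get_image(n)[:,:,::-1]
    x,y=(proj(n,o+Rc@np.array([0,.10,.12]))[0]).astype(int)
    x0,y0=max(0,x-70),max(0,y-70)
    q=im[y0:y0+140,x0:x0+140]; q=cv2.resize(q,(400,400),interpolation=cv2.INTER_CUBIC)
    A=q if n=='side' else np.hstack([A,q])
cv2.imwrite(f'pics/k{sys.argv[1]}.png',A)
E
python3 k.py 1 0.001 .145 .17
```

```text
t 12.05 cradle tcp mm [  1.2 145.  170.4] y az in cradle deg 0.1 tool down -1.0 F [0.3 0.  0.7] grip 0.7987956109543307
need tool cm [ 0.04 -0.02 -0.  ] q [ 0.4   0.36 -0.54  1.56  0.19  1.28 -0.43]
```

View pics/k1.png

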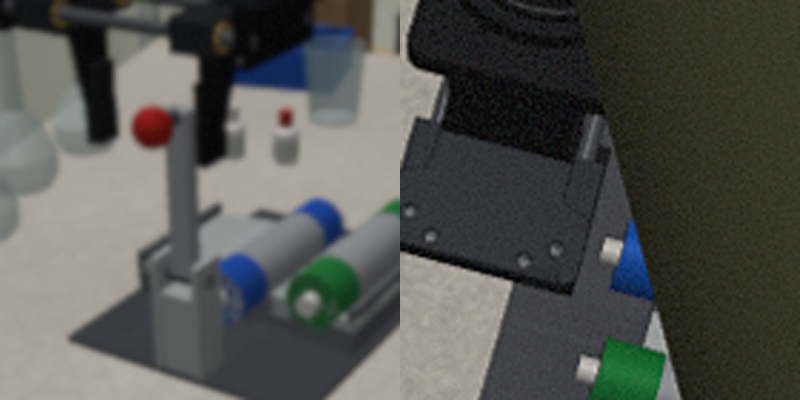

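The knob sits between the fingers, so I'll close gently.

Call:
step_arm(increments=[0,0,0,0,0,0,0,0,0,0,0,0,0,0,0,0,0,0,0,0,0,0,0,0,0,0,0,0,0,0,0,0,0,0,0,0], fingers=0, force=10)

```text
time: 12.9
position: [0.6308, -0.0072, 0.1715]
tool_rot: [1.399, 1.074, -1.399]
ft_force: [0.4, -0.3, -0.2]
grip_width: 0.288
```

```bash
python3 k.py 2 0.001 .145 .17
python3 - <<'E'
import numpy as np
a0=np.radians(88)
f=lambda a:np.array([121-110*np.cos(a)+28*np.sin(a),75+110*np.sin(a)+28*np.cos(a)])
A=np.linspace(a0,0,23); P=np.array([f(a) for a in A])
d=np.diff(P,axis=0)/10
for r in d: print('tx %.2f tz %.2f'%(-r[1],-r[0]))
E
```

```text
t 12.9 cradle tcp mm [  1.8 145.2 171.5] y az in cradle deg 0.1 tool down -1.0 F [ 0.4 -0.3 -0.2] grip 0.28775007908527317
need tool cm [ 0.15 -0.08  0.02] q [ 0.4   0.36 -0.54  1.55  0.19  1.28 -0.43]
tx -0.14 tz 0.78
tx -0.09 tz 0.79
tx -0.03 tz 0.79
tx 0.02 tz 0.79
tx 0.08 tz 0.79
tx 0.13 tz 0.78
tx 0.19 tz 0.77
tx 0.24 tz 0.75
tx 0.29 tz 0.74
tx 0.34 tz 0.71
tx 0.39 tz 0.69
tx 0.44 tz 0.66
tx 0.48 tz 0.63
tx 0.53 tz 0.59
tx 0.57 tz 0.55
tx 0.60 tz 0.51
tx 0.64 tz 0.47
tx 0.67 tz 0.42
tx 0.70 tz 0.38
tx 0.72 tz 0.33
tx 0.74 tz 0.27
tx 0.76 tz 0.22
```

View pics/k2.png

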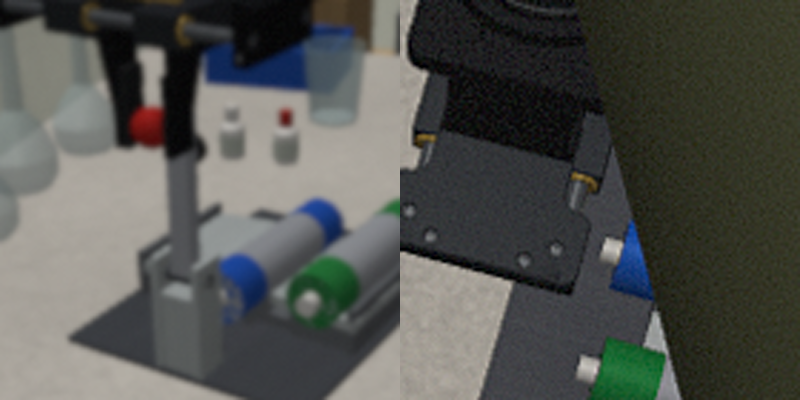

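Grip width is 25 mm, which matches the knob. Swinging along the arc.

Call:
step_arm(increments=[-0.14,0,0.78,0,0,0,-0.09,0,0.79,0,0,0,-0.03,0,0.79,0,0,0,0.02,0,0.79,0,0,0,0.08,0,0.79,0,0,0,0.13,0,0.78,0,0,0,0.19,0,0.77,0,0,0,0.24,0,0.75,0,0,0,0.29,0,0.74,0,0,0,0.34,0,0.71,0,0,0,0.39,0,0.69,0,0,0])

```text
time: 14.38
position: [0.6073, -0.0899, 0.157]
tool_rot: [1.396, 1.075, -1.403]
ft_force: [-5.3, 1.4, 4.0]
grip_width: 0.288
```

```bash
python3 k.py 3 0.001 .063 .155
```

```text
t 14.38 cradle tcp mm [  0.5  59.2 157. ] y az in cradle deg -0.0 tool down -1.0 F [-5.3  1.4  4. ] grip 0.2881336572071277
need tool cm [ 0.2   0.05 -0.38] q [ 0.52  0.33 -0.51  1.61  0.17  1.25 -0.28]
```

View pics/k3.png

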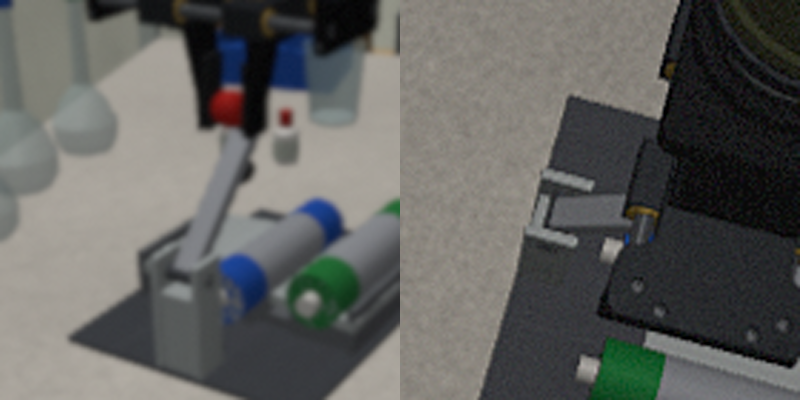

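Call:
step_arm(increments=[0.44,0,0.62,0,0,0,0.5,0,0.6,0,0,0,0.53,0,0.58,0,0,0,0.57,0,0.55,0,0,0,0.6,0,0.5,0,0,0,0.64,0,0.45,0,0,0,0.67,0,0.4,0,0,0,0.7,0,0.35,0,0,0,0.72,0,0.3,0,0,0,0.74,0,0.25,0,0,0])

```text
time: 15.72
position: [0.5943, -0.1354, 0.0949]
tool_rot: [1.395, 1.075, -1.406]
ft_force: [-5.4, -2.3, 2.4]
grip_width: 0.288
```

```bash
python3 k.py 4 0.001 .011 .088
```

```text
t 15.72 cradle tcp mm [-0.3 11.9 94.9] y az in cradle deg -0.1 tool down -1.0 F [-5.4 -2.3  2.4] grip 0.28829387210670043
need tool cm [0.69 0.13 0.09] q [ 0.57  0.37 -0.48  1.69  0.19  1.13 -0.22]
```

View pics/k4.png

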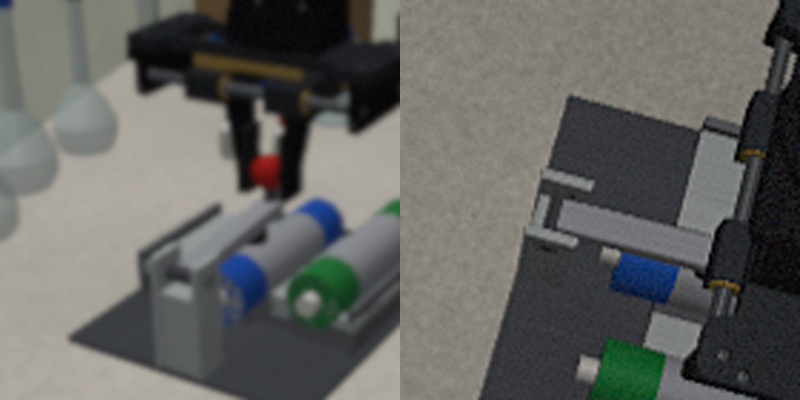

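Nearly closed, with about 7 mm to go.

Call:
step_arm(increments=[0.4,0,0.1,0,0,0,0.4,0,0.05,0,0,0,0.2,0,0,0,0,0,0,0,0,0,0,0])

```text
time: 16.32
position: [0.5938, -0.1374, 0.086]
tool_rot: [1.394, 1.074, -1.407]
ft_force: [-9.2, -2.3, 8.3]
grip_width: 0.286
```

```bash
python3 k.py 5 0.001 .011 .088
```

```text
t 16.32 cradle tcp mm [-0.3  9.9 86. ] y az in cradle deg -0.1 tool down -1.0 F [-9.2 -2.3  8.3] grip 0.2863044821084682
need tool cm [-0.2   0.13 -0.11] q [ 0.57  0.38 -0.48  1.7   0.2   1.12 -0.23]
```

View pics/k5.png

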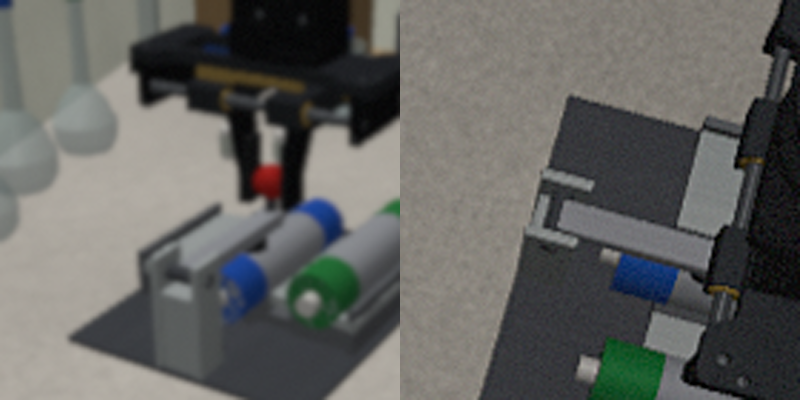

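The vertical force has risen to 8 N, so the pad is in contact. I'll release and rise.

Call:
step_arm(increments=[0,0,0,0,0,0,0,0,0,0,0,0,0,0,0,0,0,0,0,0,0,0,0,0,-1,0,0,0,0,0,-2,0,0,0,0,0,-3,0,0,0,0,0,-3,0,0,0,0,0,-3,0,0,0,0,0,0,0,0,0,0,0], fingers=55)

```text
time: 17.68
position: [0.5991, -0.1341, 0.2109]
tool_rot: [1.401, 1.068, -1.393]
ft_force: [0.4, -0.4, -0.6]
grip_width: 0.548
```

Call:
step_arm(increments=[0,4,0,0,0,0,0,4,0,0,0,0,0,4,0,0,0,0,0,0,4,0,0,0,0,0,4,0,0,0,0,0,4,0,0,0,0,0,4,0,0,0,0,0,0,0,0,0])

```text
time: 18.68
position: [0.669, -0.3256, 0.2054]
tool_rot: [1.401, 1.069, -1.407]
ft_force: [0.4, 0.2, -0.1]
grip_width: 0.547
```

```bash
python3 look.py 5 0 0 .2
```

```text
t 18.68 cradle tcp mm [ 121.1 -152.4  205.4] y az in cradle deg -0.4 tool down -1.0 F [ 0.4  0.2 -0.1] grip 0.5473777478592204
need tool cm [  0.51 -12.21 -15.16] q [ 0.68  0.57 -0.42  1.18  0.23  1.44  0.02]
side blue_column 0.73 [-0.6  6.2 39.9]
side blue_column 0.63 [ -1.1  12.3 101.2]
side green_column 0.78 [-72.3  -0.7  52.2]
side clamp_knob 0.73 [ -0.9   9.9 101.5]
top blue_column 0.9 [ 0.5  4.5 44.5]
top green_column 0.9 [-69.6   2.6  57.3]
top clamp_knob 0.64 [ -1.9   7.9 101. ]
```

View pics/l5.png

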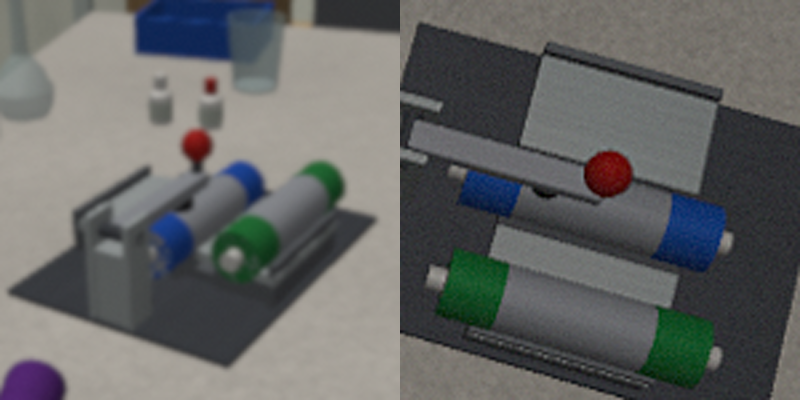

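Closed: the knob is at z ≈ 101 to 102 mm, the column is seated, and the green column is unmoved. Handing in.

```bash
python3 -c "
from bench import ctrl
print(ctrl.close_job())"
```

```text
the job is handed in; nothing more can be done
None
```

The job is done and handed in at about 19 s of the 48 s allowed; no verdict was reported. I rolled the blue-capped column off its ledge with the open fingers and it dropped into the vee on its own. I then gripped the red knob, swung the clamp arm down until the vertical force rose to about 8 N, released it and moved the arm clear.

The last checks, from both cameras in the cradle frame:
- **Blue column:** x is about 0, y about 5 mm and z about 40 to 44 mm, parallel to the vee.
- **Clamp knob:** it is at z of about 101 to 102 mm, under the 112 mm limit.
- **Green column:** it is about 71 mm out on its own ledge, unmoved within the measuring error of about 4 mm.
- **Robot:** the wrist force is about 0, so it touches nothing.

One thing disagreed. In the last side picture the network also reported a second "blue_column" at z of about 101 mm. That is the knob's position, so I took it as a false detection; the picture shows the column seated under the pad.

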